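# Shelve the coffee tins by height

### The job

Shelve the two loose metal tins in the stepped plywood rack, by height: the tallest in the bay with the most headroom, the other in the bay with the middle headroom. Each stands upright on its bay's floor, lengthwise and square, pushed fully back under the hood against the stop and roughly centred in its bay. Never tip a tin over, and leave the small shelved tin and everything else on the counter where it is.

Things in the scene. Friction and masses are not known exactly. Their poses are not given: they have to be found in the camera images.
- tin_tall: Rectangular plain metal tin with a lid, 110 mm long (its x) by 56 mm wide (its y), 120 mm high with the lid, about 0.3 to 0.55 kg. The tallest of three tins; starts loose on the counter. Origin: centre of its underside; z up.
- tin_mid: Rectangular plain metal tin with a lid, 110 mm long (its x) by 56 mm wide (its y), 90 mm high with the lid, about 0.24 to 0.45 kg. The middle-height tin; starts loose on the counter. Origin: centre of its underside; z up.
- tin_small: Rectangular plain metal tin with a lid, 110 mm long (its x) by 56 mm wide (its y), 60 mm high with the lid, about 0.25 kg. The lowest tin, already shelved in the bay of least headroom; bystander. Origin: centre of its underside; z up.
- rack: Dark wooden plinth under the three bays, 210 mm deep by 430 mm wide, 10 mm thick, fixed; the three bays stand side by side on it at 140 mm pitch in an order that varies. Origin: centre of underside; x points from the open front to the back, y along the row.
- bay_high: Most headroom bay of the stepped plywood rack, 138 mm wide, fixed. Headroom from floor to hood 135 mm; floor 20 mm above the work surface, open in front, 190 mm deep up to a 50 mm high stop bar at the back. The hood covers only the rearmost 45 mm of the floor. x points into the bay, y across, z up; origin: middle of the underside, 85 mm in front of the stop.
- bay_high_stop (a point): Point on the floor of the most headroom bay at the front face of its stop bar, midway between its cheeks; axes as the bay. A tin lengthwise against the stop has its origin 55 mm in front of it (-x). The hood, 12 mm thick (top 167 mm above the work surface), reaches 45 mm forward of it on two cheeks 114 mm apart, as deep as the hood; further forward there is nothing overhead and no sides.
- bay_mid: Middle headroom bay of the stepped plywood rack, 138 mm wide, fixed. Headroom from floor to hood 105 mm; floor 50 mm above the work surface, open in front, 190 mm deep up to a 50 mm high stop bar at the back. The hood covers only the rearmost 45 mm of the floor. x points into the bay, y across, z up; origin: middle of the underside, 85 mm in front of the stop.
- bay_mid_stop (a point): Point on the floor of the middle headroom bay at the front face of its stop bar, midway between its cheeks; axes as the bay. A tin lengthwise against the stop has its origin 55 mm in front of it (-x). The hood, 12 mm thick (top 167 mm above the work surface), reaches 45 mm forward of it on two cheeks 114 mm apart, as deep as the hood; further forward there is nothing overhead and no sides.
- bay_low: Least headroom bay of the stepped plywood rack, 138 mm wide, fixed. Headroom from floor to hood 75 mm; floor 80 mm above the work surface, open in front, 190 mm deep up to a 50 mm high stop bar at the back. The hood covers only the rearmost 45 mm of the floor. x points into the bay, y across, z up; origin: middle of the underside, 85 mm in front of the stop.
- bay_low_stop (a point): Point on the floor of the least headroom bay at the front face of its stop bar, midway between its cheeks; axes as the bay. A tin lengthwise against the stop has its origin 55 mm in front of it (-x). The hood, 12 mm thick (top 167 mm above the work surface), reaches 45 mm forward of it on two cheeks 114 mm apart, as deep as the hood; further forward there is nothing overhead and no sides.
- cup: White ceramic mug, 72 mm across, 58 mm high, with a handle; bystander.
- jar: Closed amber glass jar with steel cap, 72 mm across, 90 mm high; bystander.
- tamper: Steel coffee tamper standing on its foot, 58 mm across, 86 mm high; bystander.
- pitcher: Steel milk pitcher with a handle, 84 mm across, 100 mm high; bystander.
- bowl: Blue ceramic bowl, 110 mm across, 45 mm high; bystander.
There are look-alikes about, which are no part of the job. What is shaped like the tin_tall but purple or red is not meant.

How it is judged (in metres and radians):
At the end, for the whole second after the job is handed in: Tallest tin in the most-headroom bay, middle tin in the middle one: each on the floor (6 mm), upright (0.08 rad), lengthwise (0.17 rad, either way round), within 30 mm of the bay's middle line, its centre at most 66 mm in front of the stop (11 mm gap), released, at rest (x of tin_tall in the frame of bay_high_stop between -0.066 and -0.045 m and y of tin_tall in the frame of bay_high_stop between -0.03 and 0.03 m and z of tin_tall in the frame of bay_high_stop between -0.006 and 0.006 m and angle between each of tin_tall, tin_mid's own z axis and vertical below 0.08 rad and angle between the x axis of tin_tall and the x axis of bay_high, either way round below 0.17 rad and linear speed of each of tin_tall, tin_mid below 0.02 m/s and x of tin_mid in the frame of bay_mid_stop between -0.066 and -0.045 m and y of tin_mid in the frame of bay_mid_stop between -0.03 and 0.03 m and z of tin_mid in the frame of bay_mid_stop between -0.006 and 0.006 m and angle between the x axis of tin_mid and the x axis of bay_mid, either way round below 0.17 rad); the robot touches nothing.
It fails at once if a tin is tipped over (more than 0.7 rad) (angle between any of tin_tall, tin_mid's own z axis and vertical above 0.7 rad).
It fails at once if the small shelved tin is moved by more than 15 mm (distance of tin_small from where it was at the start of the episode above 0.015 m).
It fails at once if a bystander on the counter is moved by more than 30 mm (distance of any of cup, jar, tamper, pitcher, bowl from where it was at the start of the episode above 0.03 m).
It also fails if it takes over 67 s, if anything falls off the work surface, if the arm or the gripper's body presses on something with over 40 N, if the wrist force passes 120 N, or if a joint passes its speed limit or range.

### The arm

A 6-joint arm with a two-finger parallel gripper is mounted at the origin on the work surface. World frame = base frame: x ahead of the robot, y to its left, z up, the work surface at z = 0. Lengths are in mm, angles in rad, forces in N, time in s.
With the tool pointing down it reaches from about 300 to 750 mm from the base axis. Payload 8.5 kg.
Tool frame: the origin (TCP) lies at the very end of the fingers, on their centre line; the grasp point (between the pads) lies 19 mm behind it (ctrl.hold_point_z is the distance from the TCP to the grasp point, in mm); z points along the fingers, y is the line along which they close (so a half turn about z gives the same grasp; the last joint's range is limited). The gripper opens to 88 mm and grips with 3 to 60 N. Pads are 18 mm wide; open, the fingers measure 123 mm over their backs; the gripper's body (75 mm by 187 mm) begins 45 mm behind the grasp point.
Start: joints at [-1.43, 0.381, 1.297, -0, 1.464, -0.215], TCP at [191.581, -515.536, 238.748] pointing down, gripper open.
Joint ranges: [-3.11, 3.11], [-0.89, 2.33], [0.22, 2.48], [-1.42, 4.56], [0.17, 2.85], [-2.88, 2.88]. Speed limits (rad/s): [2.39, 2.39, 3.14, 3.14, 3.14, 3.14].

### API

Orientations are given as a rotation vector (axis times angle).
In Python, from station import ctrl, cams gives the robot as it stands.
- The arm moves only by the tool apply_moves, never from a script. Its arguments are lists of equal length, an entry for each row: "gripper": the opening in per cent of the stroke, from 0 (shut) to 100 (fully open); "dp": the shift along the tool's x, y, z in mm, a list of three; "roll": the turn about the tool's z in degrees. A call has 1 to 12 rows; each row is the pose to reach, as a shift and turn from the pose commanded when the call began, along the tool's axes at that moment; what a row does not reach only later rows make up. A row lasts 1/12 s, in which the tool goes at most 41.7 mm and 7.16 degrees, less where a joint would pass 70% of its speed; a pose out of reach is approached as far as the arm can. A call with a gripper value outside its range is refused whole. The fingers move at their own pace and stop on an object; "squeeze" is the grip in N (left out, the last holds). Time passes only in rows, so rows that repeat a pose let the fingers close. It gives the time, the measured TCP pose, the force, the opening and the grip force at its end, in the units of the state.
- ctrl.observe(): the state, without advancing time (a new reading comes with each control period).
- cams.camera(name): name is "side" or "top" or "wrist"; returns a dict with "image" (400x640x3 uint8, red, green, blue), "camera_matrix" (3x3 intrinsics, pixels), "k1" (the pictures are not rectified: a ray, as slopes to the right and down, at radius r is drawn at 1 + k1 r^2 times it, then the intrinsics apply), "R" (3x3) and "t" (3): a world point X has camera coordinates R X + t; the wrist camera has in their place "mount" (4x4, takes a point from camera to tool coordinates, whose origin is the TCP and whose axes are the flange's). Camera axes: x right, y down, z forward; pixel columns grow to the right and rows downward; lengths in mm; the calibration is good to about 2 mm. A picture is of the moment at which its call begins: read the wrist's pose just before it. There is no depth.
- ctrl.hand_in(): hands the job in; it is judged then, once.
Trained networks look in the newest picture that a camera, given by its name, has taken for a name from the list of things; names that differ only in an ending like _2 or _b are one class to them, and where a whole thing is asked for, a point or a joint stands for the part that bears it (a point fixed in the world has none). Each returns a list of dicts, best first, with "score" (0 to 1); they miss things now and then, are a little off and sometimes report something else, mostly with a low value. They report only what shows in the picture. A call takes as long as a camera call. They do not tell look-alikes from the thing itself.
- cams.trace(camera, query): "mask" (400x640 bool, what is visible of it) and "xy" ([column, row] in pixels, amid what is visible of it).
The state is a dict: "time": time; "qpos": joint angles; "qvel": joint speeds; "joint_efforts": joint torques, N m; "position": TCP position; "tool_rot": TCP orientation; "ft_force": force on the tool from outside, world axes, zero at the start; "moment": the same for the moment, N m; "grip_width": finger opening in mm; "grasp_force": force on a finger pad.
Only numpy, scipy, OpenCV 4.12 (cv2) and the standard library are available. Lean on these libraries where they do the work, as an engineer would, in place of code of your own. Each camera call takes 0.05 s, during which the arm holds its last target. There are 200 camera calls.

## Working session

There is one attempt and no reset: what is moved stays moved. The work goes in short steps, Python scripts to look and compute and a tool call to move; the robot and the scene stay as the last step left them, time stands still between calls to the robot, and variables do not carry over. Pictures are saved under pics/ and viewed, at most 10 in all, crops included, and the job is handed in when it is done.

Besides the shell and the picture viewer there is one more tool, called after ">>>" as name(argument=value, ...), one argument or row to a line, values as JSON. apply_moves: Moves the arm, as the interface text tells. Its arguments: {"type":"object","properties":{"gripper":{"type":"array"},"dp":{"type":"array"},"roll":{"type":"array"},"squeeze":{"type":"number"}},"required":["gripper","dp","roll"]}

```bash
ls; mkdir -p pics; cat > h.py <<'E'
import numpy as np, cv2
from station import ctrl, cams
from scipy.spatial.transform import Rotation as Ro
def ray(c,px,st=None):
    K=np.array(c["camera_matrix"]);k=c["k1"]
    d=np.array([(px[0]-K[0,2])/K[0,0],(px[1]-K[1,2])/K[1,1]]);u=d.copy()
    for _ in range(20): u=d/(1+k*(u@u))
    v=np.array([*u,1.])
    if "R" in c:
        R=np.array(c["R"]);return -R.T@np.array(c["t"]),R.T@v
    M=np.array(c["mount"]);T=Ro.from_rotvec(st["tool_rot"]).as_matrix()
    return T@M[:3,3]+np.array(st["position"]),T@M[:3,:3]@v
def at_z(c,px,z,st=None):
    o,d=ray(c,px,st);return (o+d*(z-o[2])/d[2]).round(1)
def proj(c,X,st=None):
    X=np.asarray(X,float)
    if "R" in c: p=np.array(c["R"])@X+np.array(c["t"])
    else:
        M=np.array(c["mount"]);T=Ro.from_rotvec(st["tool_rot"]).as_matrix()
        p=M[:3,:3].T@(T.T@(X-np.array(st["position"]))-M[:3,3])
    u=p[:2]/p[2];u=u*(1+c["k1"]*(u@u));K=np.array(c["camera_matrix"])
    return np.array([K[0,0]*u[0]+K[0,2],K[1,1]*u[1]+K[1,2]])
def save(n,im): cv2.imwrite(f"pics/{n}.png",cv2.cvtColor(np.ascontiguousarray(im),cv2.COLOR_RGB2BGR))
E
python3 - <<'E'
from h import *
s=ctrl.observe();print({k:np.round(v,3) for k,v in s.items()})
im=[]
for n in ["top","side"]:
    c=cams.camera(n);im.append(c["image"])
    if "R" in c: print(n,(-np.array(c["R"]).T@np.array(c["t"])).round())
    for q in ["tin_tall","tin_mid","tin_small","rack","bay_high","bay_mid","bay_low","cup","jar","tamper","pitcher","bowl"]:
        print(n,q,[(round(r["score"],2),np.round(r["xy"]).tolist(),int(r["mask"].sum())) for r in cams.trace(n,q)[:4]])
    save(n,c["image"])
E
```

```text
pics
{'time': np.float64(0.0), 'qpos': array([-1.43 ,  0.381,  1.298, -0.   ,  1.464, -0.215]), 'qvel': array([ 0.002,  0.   ,  0.001,  0.002,  0.   , -0.001]), 'joint_efforts': array([-1.0000e-03, -4.3793e+01, -2.2456e+01,  7.1000e-02,  3.5000e-02,
       -0.0000e+00]), 'position': array([ 191.536, -515.281,  238.15 ]), 'tool_rot': array([-3.091, -0.556, -0.   ]), 'ft_force': array([ 0.25 , -0.067, -0.516]), 'moment': array([0.036, 0.04 , 0.025]), 'grasp_force': np.float64(0.0), 'grip_width': np.float64(88.203)}
top [ 300.  -71. 1364.]
top tin_tall [(0.85, [440.0, 269.0], 1253), (0.77, [384.0, 229.0], 1043), (0.42, [169.0, 155.0], 3812)]
top tin_mid [(0.57, [369.0, 164.0], 938)]
top tin_small [(0.76, [160.0, 143.0], 758)]
top rack [(0.6, [296.0, 146.0], 43)]
top bay_high [(0.84, [267.0, 132.0], 4220)]
top bay_mid [(0.72, [219.0, 143.0], 4417)]
top bay_low [(0.65, [169.0, 154.0], 3949)]
top cup [(0.68, [322.0, 216.0], 584)]
top jar [(0.68, [456.0, 193.0], 686)]
top tamper [(0.65, [447.0, 146.0], 345)]
top pitcher [(0.58, [166.0, 249.0], 1228)]
top bowl [(0.64, [226.0, 232.0], 1247), (0.59, [268.0, 136.0], 4232)]
side [122. 696. 836.]
side tin_tall [(0.81, [375.0, 173.0], 1289), (0.75, [433.0, 186.0], 664), (0.32, [375.0, 137.0], 530)]
side tin_mid [(0.68, [319.0, 164.0], 1091)]
side tin_small [(0.83, [184.0, 274.0], 1378)]
side rack [(0.92, [196.0, 330.0], 491)]
side bay_high [(0.84, [236.0, 206.0], 3277)]
side bay_mid [(0.67, [214.0, 241.0], 4265), (0.58, [315.0, 280.0], 1325)]
side bay_low [(0.89, [190.0, 294.0], 6178)]
side cup []
side jar [(0.66, [375.0, 139.0], 515)]
side tamper [(0.83, [333.0, 134.0], 205), (0.74, [241.0, 209.0], 3180)]
side pitcher [(0.76, [300.0, 333.0], 2071)]
side bowl [(0.77, [313.0, 281.0], 1382), (0.31, [333.0, 134.0], 274), (0.17, [194.0, 294.0], 6210)]
```

View pics/top.png

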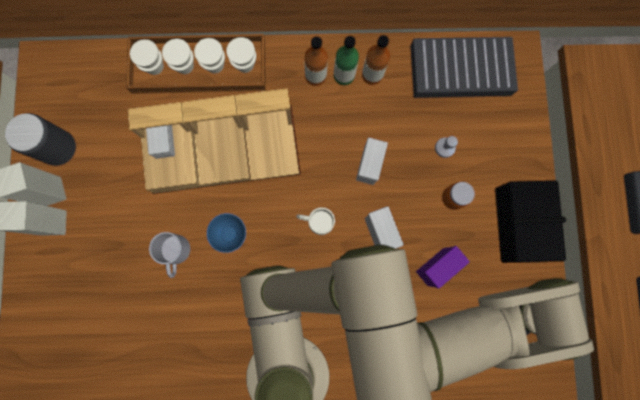

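View pics/side.png

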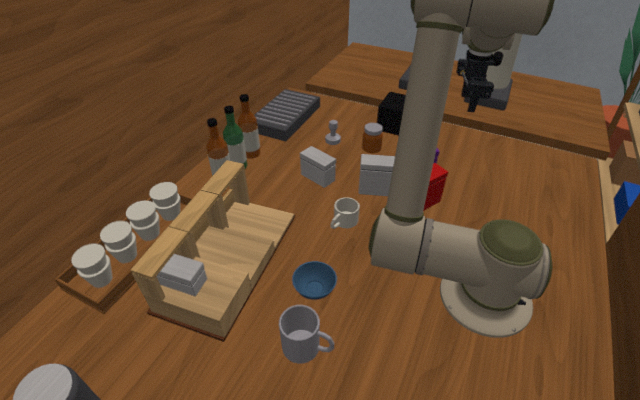

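The top view shows silver tins at (372,160) and (384,229), with the arm just touching the second. The purple look-alike is at (443,267), and the red one is at (435,188) in the side view, hidden by the arm in top. The bays run high (267,132), mid (219,143), low (169,154), and the low one holds the small tin. I'll fit box models to the masks in both views.

```bash
cat > fit.py <<'E'
from h import *
from scipy.optimize import minimize
def box(x0,x1,y0,y1,z0,z1): return np.array([[x,y,z] for x in(x0,x1) for y in(y0,y1) for z in(z0,z1)],float)
def sil(c,parts,p,st=None):
    m=np.zeros((400,640),np.uint8);cy,sy=np.cos(p[2]),np.sin(p[2])
    for b in parts:
        w=np.c_[p[0]+cy*b[:,0]-sy*b[:,1],p[1]+sy*b[:,0]+cy*b[:,1],b[:,2]]
        q=np.array([proj(c,v,st) for v in w]).astype(np.float32)
        cv2.fillConvexPoly(m,np.round(cv2.convexHull(q)*16).astype(np.int32),1,shift=4)
    return m>0
def fit(views,p0,yaws,ign=None):
    # views: (cam,parts,mask,state)
    def cost(p): 
        t=0
        for c,b,m,st in views:
            s=sil(c,b,p,st);t+=1-(s&m).sum()/max(1,(s|m).sum())
        return t/len(views)
    best=None
    for y in yaws:
        q=np.array([*p0,y])
        for sc in (25,6):
            r=minimize(cost,q,method="Nelder-Mead",options=dict(initial_simplex=[q,q+[sc,0,0],q+[0,sc,0],q+[0,0,sc/100]],maxiter=90));q=r.x
        if best is None or r.fun<best.fun: best=r
    return best.x.round(3),round(best.fun,3)
def tin(h): return [box(-55,55,-28,28,0,h)]
def bay(h,y): return [box(-105,105,y-69,y+69,0,h),box(40,105,y-69,y+69,h,167)]
E
python3 - <<'E'
from fit import *
C={n:cams.camera(n) for n in("top","side")}
T={}
for n in C:
    for q in["tin_tall","tin_mid","bay_high","bay_mid","bay_low"]: T[n,q]=cams.trace(n,q)
near=lambda n,q,px:min(T[n,q],key=lambda r:np.hypot(*(np.array(r["xy"])-px)))["mask"]
t,s=C["top"],C["side"]
print(at_z(t,(372,140),0),at_z(t,(384,215),0))
for nm,a,b,q in[("far",(369,164),(319,164),"tin_mid"),("near",(384,229),(375,173),"tin_tall")]:
    p0=at_z(t,a,50)[:2]
    for h in(90,120): print(nm,h,*[fit(v,p0,(0,.5,1,-.5)) for v in([(t,tin(h),near("top",q,a),None),(s,tin(h),near("side",q,b),None)],)])
p0=at_z(t,(219,143),60)[:2]
V=[]
for n,c in C.items():
    for q,px,h,y in[("bay_high",(267,132) if n=="top" else (236,206),20,-140),("bay_mid",(219,143) if n=="top" else (214,241),50,0)]+([("bay_low",(169,154),80,140)] if n=="top" else []):
        V.append((c,bay(h,y),near(n,q,px),None))
print("rack",fit(V,p0,(-.2,0,.2)))
vis=t["image"].copy()
for n,q,px in[("top","tin_tall",(384,229)),("top","tin_mid",(369,164))]:
    vis[near(n,q,px)^(cv2.erode(near(n,q,px).astype(np.uint8),np.ones((3,3)))>0)]=[255,0,0]
A=cv2.resize(vis[110:260,310:490],None,fx=2.2,fy=2.2);B=cv2.resize(s["image"][110:260,270:450],None,fx=2.2,fy=2.2)
save("crop",np.hstack([A,B]))
E
```

```text
[ 658.2 -263.1    0. ] [ 435.5 -287.2    0. ]
far 90 (array([ 5.87435e+02, -2.50860e+02, -3.95000e-01]), np.float64(0.126))
far 120 (array([ 5.85641e+02, -2.48861e+02, -4.17000e-01]), np.float64(0.25))
near 90 (array([ 3.90410e+02, -2.74846e+02,  3.23000e-01]), np.float64(0.188))
near 120 (array([ 3.87364e+02, -2.70547e+02,  3.24000e-01]), np.float64(0.168))Traceback (most recent call last):
  File "<stdin>", line 16, in <module>
  File "<stdin>", line 6, in <lambda>
ValueError: min() iterable argument is empty
```

```bash
python3 - <<'E'
from fit import *
t=cams.camera("top");T={q:cams.trace("top",q) for q in["bay_high","bay_mid","bay_low","tin_tall","tin_mid"]}
s=cams.camera("side");S={q:cams.trace("side",q) for q in["bay_high","bay_mid","bay_low","tin_tall","tin_mid"]}
V=[]
for n,c,D in(("top",t,T),("side",s,S)):
    for q,h,y in(("bay_high",20,-140),("bay_mid",50,0),("bay_low",80,140)):
        print(n,q,[(round(r["score"],2),np.round(r["xy"]).tolist(),int(r["mask"].sum())) for r in D[q]])
        if D[q] and D[q][0]["mask"].sum()>2500: V.append((c,bay(h,y),D[q][0]["mask"],None))
p0=at_z(t,(219,143),60)[:2]
r,f=fit(V,p0,(-.2,0,.2));print("rack",r,f)
R=(r,[bay(20,-140),bay(50,0),bay(80,140)])
print("red approx",at_z(s,(430,190),60),"purple",at_z(t,(443,262),120))
im=[]
for c in(t,s):
    v=cv2.resize(c["image"],None,fx=2,fy=2)
    for p,b in[(r,R[1][0]+R[1][1]+R[1][2]),((587.4,-250.9,-.395),tin(90)),((387.4,-270.5,.324),tin(120))]:
        for k in b:
            m=sil(c,[k],p).astype(np.uint8);m=cv2.resize(m,None,fx=2,fy=2)
            cv2.drawContours(v,cv2.findContours(m,0,1)[0],-1,(255,0,0),1)
    im.append(v)
save("crop",np.hstack([cv2.resize(im[0][150:550,240:1000],(400,211)),cv2.resize(im[1][200:700,240:900],(400,303))[:211]]) if 0 else np.vstack([im[0][150:530,240:1000][:, :760],im[1][220:680,200:960]])[:, :][:840].copy()[::1])
cv2.imwrite("pics/crop.png",cv2.resize(cv2.imread("pics/crop.png"),(540,596)))
E
```

```text
top bay_high [(0.79, [270.0, 132.0], 4291)]
top bay_mid [(0.76, [216.0, 140.0], 4364)]
top bay_low []
side bay_high [(0.71, [242.0, 209.0], 3217), (0.46, [318.0, 164.0], 1065)]
side bay_mid [(0.87, [218.0, 240.0], 4416)]
side bay_low [(0.82, [191.0, 292.0], 6097), (0.54, [238.0, 207.0], 3174), (0.33, [375.0, 173.0], 1261)]
rack [6.38098e+02 1.73314e+02 1.25000e-01] 0.23
red approx [ 218.6 -271.2   60. ] purple [ 296.7 -415.8  120. ]
```

View pics/crop.png

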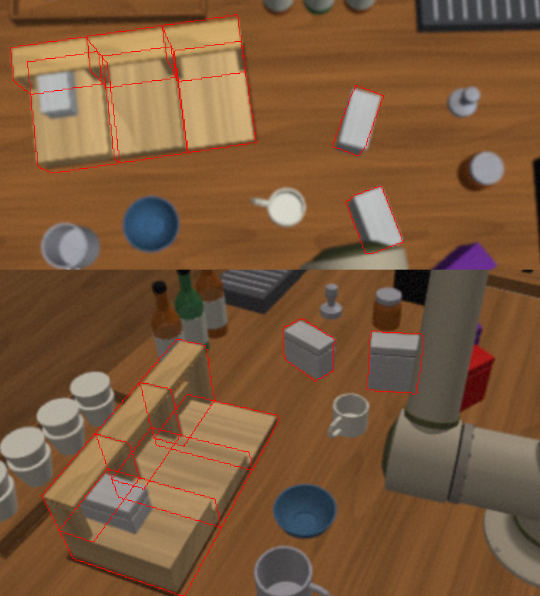

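Both boxes match their outlines. The far tin (fit cost 0.126 at 90 mm, 0.250 at 120 mm) is tin_mid, and the near one is tin_tall. The red and purple boxes are the look-alikes. Rack is at (638,173), yaw 0.125.

```bash
cat >> h.py <<'E'
def go(x,y,z,head,st=None):
    st=st or ctrl.observe();T=Ro.from_rotvec(st["tool_rot"]).as_matrix()
    dp=T.T@(np.array([x,y,z])-np.array(st["position"]))
    h=np.arctan2(T[1,0],T[0,0]);d=(h-head+np.pi/2)%np.pi-np.pi/2
    print("dp",dp.round(1),"roll",round(np.degrees(d),1),"len",np.linalg.norm(dp).round())
E
python3 - <<'E'
from h import *
go(363.7,-278.5,239,.324)
E
```

```text
dp [ 243.9 -162.2   -0.3] roll 1.8 len 293.0
```

>>> apply_moves(
  gripper=[100,100,100,100,100,100,100,100,100,100,100,100],
  dp=[
    [27,-18,0],
    [54,-36,0],
    [81,-54,0],
    [108,-72,0],
    [135,-90,0],
    [162,-108,0],
    [189,-126,0],
    [216,-144,0],
    [244,-162,0],
    [244,-162,0],
    [244,-162,0],
    [244,-162,0],
  ],
  roll=[0,0,0,0,1,1,1,2,2,2,2,2],
  squeeze=55,
)

```text
time: 3.5
position: [363.8, -279.0, 238.8]
tool_rot: [3.101, 0.502, -0.0]
ft_force: [-0.4, -0.3, -0.3]
grip_width: 88.2
grasp_force: 0.0
```

```bash
python3 - <<'E'
from fit import *
st=ctrl.observe();w=cams.camera("wrist");r=cams.trace("wrist","tin_tall")
print(np.round(st["position"],1),st["tool_rot"])
print([(round(k["score"],2),np.round(k["xy"]).tolist(),int(k["mask"].sum())) for k in r])
t=cams.camera("top");rt=cams.trace("top","tin_tall")
print([(round(k["score"],2),np.round(k["xy"]).tolist()) for k in rt])
if r:
    p,f=fit([(w,tin(120),r[0]["mask"],st)],(387,-270),(.32,));print("wrist",p,f)
v=w["image"].copy()
for p in[(387.4,-270.5,.324)]: cv2.drawContours(v,cv2.findContours(sil(w,tin(120),p,st).astype(np.uint8),0,1)[0],-1,(255,0,0),1)
save("w1",v)
E
```

```text
[ 363.8 -279.   238.8] [ 3.10071013e+00  5.02313792e-01 -6.65546817e-05]
[(0.74, [312.0, 155.0], 10461), (0.6, [268.0, 289.0], 8107), (0.56, [403.0, 282.0], 4500)]
[(0.77, [445.0, 271.0]), (0.51, [374.0, 218.0]), (0.48, [403.0, 302.0]), (0.43, [216.0, 139.0])]
wrist [ 3.87368e+02 -2.70487e+02  3.42000e-01] 0.049
```

View pics/w1.png

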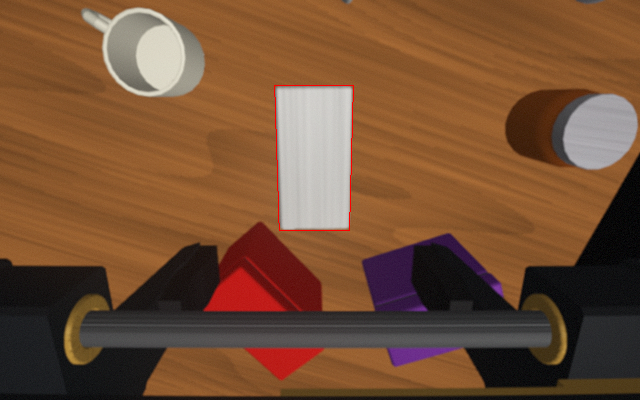

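The red outline from the fit lies exactly on the silver tin at (314,158). Before lowering, I'll check that the red box at (260,225) leaves room for the fingers.

```bash
python3 - <<'E'
from fit import *
st=ctrl.observe();w=cams.camera("wrist")
T=Ro.from_rotvec(st["tool_rot"]).as_matrix()
for px,z in[((260,222),0),((322,283),0),((243,267),120),((322,350),120),((449,235),0),((365,262),0),((449,235),120)]:
    X=at_z(w,px,z,st);print(px,z,X,"tool",(T.T@(X-np.array(st["position"]))).round())
go(387.4-.945*25,-270.5-.33*25,85,.338)
E
```

```text
(260, 222) 0 [ 280.7 -240.6    0. ] tool [-66. -63. 239.]
(322, 283) 0 [ 228.7 -333.5    0. ] tool [-145.    9.  239.]
(243, 267) 120 [ 285.7 -243.2  120. ] tool [-62. -59. 119.]
(322, 350) 120 [ 228.9 -331.1  120. ] tool [-144.    7.  119.]
(449, 235) 0 [ 334.6 -454.2    0. ] tool [-82. 157. 239.]
(365, 262) 0 [ 271.4 -373.2    0. ] tool [-117.   60.  239.]
(449, 235) 120 [ 365.  -392.5  120. ] tool [-34. 108. 119.]
dp [  0.5  -0.5 153.7] roll -1.1 len 154.0
```

>>> apply_moves(
  gripper=[100,100,100,100,100,100,0,0,0,0,0,0],
  dp=[
    [0,0,35],
    [0,0,70],
    [0,0,105],
    [0,0,135],
    [0,0,154],
    [0,0,154],
    [0,0,154],
    [0,0,154],
    [0,0,154],
    [0,0,154],
    [0,0,154],
    [0,0,154],
  ],
  roll=[-1,-1,-1,-1,-1,-1,-1,-1,-1,-1,-1,-1],
  squeeze=55,
)

```text
time: 4.75
position: [364.0, -278.9, 85.5]
tool_rot: [3.096, 0.529, 0.001]
ft_force: [-1.5, 1.4, 6.7]
grip_width: 55.0
grasp_force: 54.9
```

```bash
python3 - <<'E'
from h import *
go(598,27.2,205,.125)
E
```

```text
dp [ 322.4 -210.9 -119.6] roll 12.2 len 403.0
```

>>> apply_moves(
  gripper=[0,0,0,0,0,0,0,0,0,0,0,0],
  dp=[
    [0,0,-10],
    [0,0,-30],
    [0,0,-60],
    [0,0,-90],
    [10,-7,-120],
    [35,-23,-120],
    [65,-43,-120],
    [97,-63,-120],
    [129,-84,-120],
    [161,-105,-120],
    [193,-126,-120],
    [225,-147,-120],
  ],
  roll=[0,0,0,0,0,0,2,4,6,8,10,12],
)

```text
time: 5.75
position: [527.7, -63.4, 204.3]
tool_rot: [-3.135, -0.2, 0.002]
ft_force: [0.8, -1.1, -4.7]
grip_width: 55.7
grasp_force: 54.9
```

```bash
python3 - <<'E'
from h import *
go(598,27.2,205,.125)
s=ctrl.observe();print(s["grip_width"],s["grasp_force"],np.round(s["ft_force"],1),np.round(s["moment"],2))
E
```

```text
dp [ 81.2 -80.9  -0.7] roll 0.1 len 115.0
55.666996334898286 54.93427558802068 [ 0.8 -1.1 -4.7] [-0.07  0.05 -0.02]
```

>>> apply_moves(
  gripper=[0,0,0,0,0,0,0,0,0],
  dp=[
    [16,-16,0],
    [32,-32,0],
    [48,-48,0],
    [64,-64,0],
    [74,-74,0],
    [81,-81,0],
    [81,-81,0],
    [81,-81,0],
    [81,-81,0],
  ],
  roll=[0,0,0,0,0,0,0,0,0],
)

```text
time: 6.5
position: [596.7, 24.7, 204.6]
tool_rot: [3.135, 0.201, -0.001]
ft_force: [-0.6, 0.5, -4.6]
grip_width: 55.9
grasp_force: 54.9
```

```bash
python3 - <<'E'
from fit import *
st=ctrl.observe();print(np.round(st["position"],1),np.round(st["ft_force"],1),np.round(st["moment"],2))
w=cams.camera("wrist");s=cams.camera("side")
T=Ro.from_rotvec(st["tool_rot"]).as_matrix();h=np.arctan2(T[1,0],T[0,0]);print("head",h)
go(598,27.2,110,.125)
r=np.array([638.1,173.3,.125]);im=[]
c,si=np.cos(h),np.sin(h);p=(st["position"][0]+25*c,st["position"][1]+25*si,h)
zb=st["position"][2]-85.5
for cam,ss in((w,st),(s,None)):
    v=cam["image"].copy()
    L=[(r,box(40,105,-140-69,-140+69,155,167)),(r,box(85,105,-140-69,-140+69,20,70)),(r,box(-105,85,-140-69,-140+69,20,20.1)),(r,box(40,105,-69,69,155,167)),(r,box(-105,85,-69,69,50,50.1)),(p,box(-55,55,-28,28,zb,zb+120))]
    for q,b in L: cv2.drawContours(v,cv2.findContours(sil(cam,[b],q,ss).astype(np.uint8),0,1)[0],-1,(255,0,0),1)
    im.append(v)
save("st1",cv2.resize(np.vstack([im[0][:300],cv2.resize(im[1][120:345,80:440],(640,400))[:300]]),(640,600)))
E
```

```text
[596.7  24.7 204.6] [-0.6  0.5 -4.6] [0.03 0.12 0.06]
head 0.12829550594427394
dp [ 1.5 -2.5 94.8] roll 0.2 len 95.0
```

View pics/st1.png

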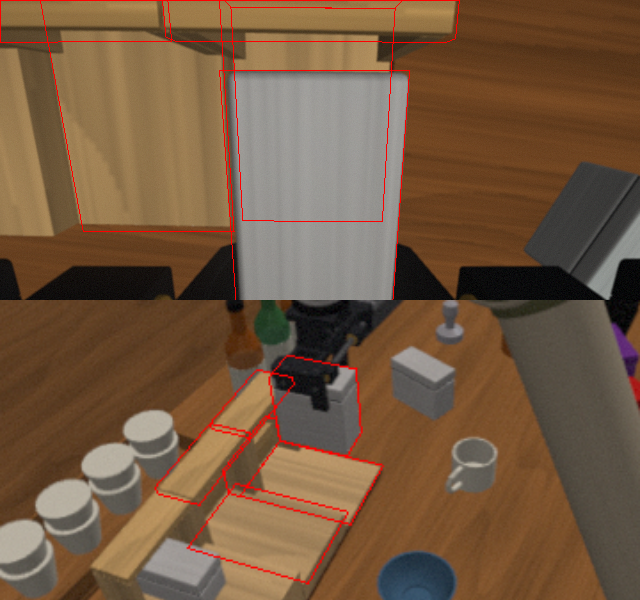

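The model outlines lie on the hood edge, the mid bay floor and the held tin in both views, so the rack pose holds. Next I'll lower and slide the tin in.

>>> apply_moves(
  gripper=[0,0,0,0,0,0,0,0,0,0,0,0],
  dp=[
    [0,-2,25],
    [1,-2,55],
    [1,-2,80],
    [1,-2,95],
    [1,-2,95],
    [10,-2,95],
    [22,-2,95],
    [34,-2,95],
    [46,-2,95],
    [56,-2,95],
    [60,-2,95],
    [60,-2,95],
  ],
  roll=[0,0,0,0,0,0,0,0,0,0,0,0],
)

```text
time: 7.6
position: [657.1, 34.7, 110.5]
tool_rot: [3.135, 0.202, 0.002]
ft_force: [0.0, -0.7, -4.6]
grip_width: 55.6
grasp_force: 55.0
```

```bash
python3 - <<'E'
from fit import *
st=ctrl.observe();print(np.round(st["position"],1),np.round(st["ft_force"],1),np.round(st["moment"],2))
r=np.array([638.1,173.3]);c,s=np.cos(.125),np.sin(.125);R=np.array([[c,s],[-s,c]])
print("tin in bay_high_stop",R@(np.array(st["position"][:2])-r)+[25-85,140])
E
```

```text
[657.1  34.7 110.5] [ 0.  -0.7 -4.6] [0.03 0.14 0.04]
tin in bay_high_stop [-58.38863447   0.10737037]
```

>>> apply_moves(
  gripper=[0,0,0,0,0,0],
  dp=[
    [0,0,1],
    [0,0,2],
    [0,0,3],
    [0,0,4],
    [0,0,5],
    [0,0,5],
  ],
  roll=[0,0,0,0,0,0],
)

```text
time: 8.1
position: [656.3, 35.0, 105.4]
tool_rot: [3.135, 0.202, 0.0]
ft_force: [-3.4, -0.1, 2.1]
grip_width: 55.3
grasp_force: 55.0
```

>>> apply_moves(
  gripper=[100,100,100,100,100,100,100,100,100],
  dp=[
    [0,0,0],
    [0,0,0],
    [0,0,0],
    [0,0,0],
    [-2,0,-5],
    [-6,0,-20],
    [-6,0,-45],
    [-6,0,-85],
    [-6,0,-125],
  ],
  roll=[0,0,0,0,0,0,0,0,0],
)

```text
time: 8.85
position: [649.9, 34.3, 231.0]
tool_rot: [-3.135, -0.202, 0.003]
ft_force: [0.7, -0.3, 0.4]
grip_width: 88.0
grasp_force: 0.0
```

```bash
python3 - <<'E'
from fit import *
st=ctrl.observe();w=cams.camera("wrist");q=cams.trace("wrist","tin_tall");save("w2",w["image"])
print([(round(k["score"],2),np.round(k["xy"]).tolist(),int(k["mask"].sum())) for k in q])
b=[box(-55,55,-28,28,20,140)]
r=np.array([638.1,173.3]);c,s=np.cos(.125),np.sin(.125);R=np.array([[c,s],[-s,c]])
# visible top, front edge corners: print predicted
p0=R.T@(np.array([85-58,-140]))+r
for l in([-55,28],[-55,-28]):
    X=R.T@(np.array([27,-140])+l)+r;print("front top corner predicted px",proj(w,[*X,140],st).round())
h=np.arctan2(np.sin(-.395),np.cos(-.395));go(587.4-25*np.cos(h),-250.9-25*np.sin(h),200,h)
E
```

```text
[(0.82, [313.0, 186.0], 7632), (0.73, [400.0, 368.0], 3017)]
front top corner predicted px [276. 234.]
front top corner predicted px [354. 234.]
dp [-123.3  261.7   36.8] roll 30.0 len 292.0
```

View pics/w2.png

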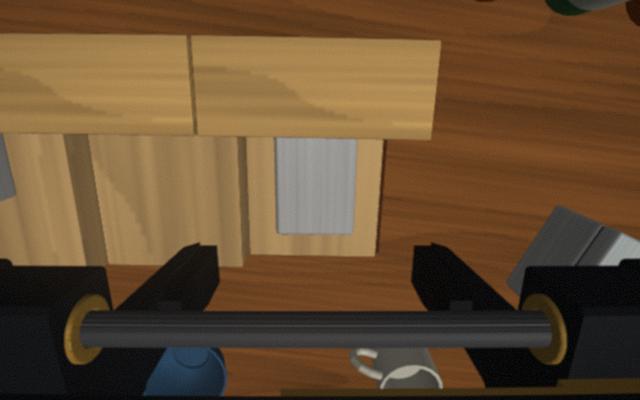

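The tall tin stands square under the hood. Its front top corners are at (277,234) and (354,234), as predicted. Now the middle tin.

>>> apply_moves(
  gripper=[100,100,100,100,100,100,100,100,100,100,100,100],
  dp=[
    [-14,29,0],
    [-28,58,0],
    [-42,87,0],
    [-56,116,0],
    [-70,145,0],
    [-84,174,10],
    [-98,203,20],
    [-112,232,30],
    [-123,262,37],
    [-123,262,37],
    [-123,262,37],
    [-123,262,37],
  ],
  roll=[3,6,10,14,18,22,26,30,30,30,30,30],
)

```text
time: 9.95
position: [562.3, -240.8, 192.8]
tool_rot: [-3.08, 0.616, -0.0]
ft_force: [-0.1, 1.0, 0.6]
grip_width: 88.1
grasp_force: 0.0
```

```bash
python3 - <<'E'
from fit import *
st=ctrl.observe();w=cams.camera("wrist");q=cams.trace("wrist","tin_mid")
print([(round(k["score"],2),np.round(k["xy"]).tolist(),int(k["mask"].sum())) for k in q])
p,f=fit([(w,tin(90),q[0]["mask"],st)],(587,-251),(-.395,));print(p,f)
go(p[0]-25*np.cos(p[2]),p[1]-25*np.sin(p[2]),55.5,p[2])
E
```

```text
[(0.61, [313.0, 164.0], 11568)]
[ 5.83336e+02 -2.49295e+02 -2.97000e-01] 0.055
dp [ -2.4   2.9 137.6] roll -5.5 len 138.0
```

View outlines.

```bash
python3 - <<'E'
from fit import *
st=ctrl.observe();w=cams.camera("wrist");q=cams.trace("wrist","tin_mid")
for y in(-.3,-.35,-.4): print(fit([(w,tin(90),q[0]["mask"],st)],(586,-250),(y,)))
v=w["image"].copy()
for p,col in(((587.4,-250.9,-.395),(255,0,0)),((583.3,-249.3,-.297),(0,255,0))): cv2.drawContours(v,cv2.findContours(sil(w,tin(90),p,st).astype(np.uint8),0,1)[0],-1,col,1)
save("w3",cv2.resize(v[40:280,200:440],(600,600)))
E
```

```text
(array([ 5.83532e+02, -2.49280e+02, -2.84000e-01]), np.float64(0.057))
(array([ 5.83351e+02, -2.49561e+02, -2.85000e-01]), np.float64(0.057))
(array([ 5.83382e+02, -2.49307e+02, -3.00000e-01]), np.float64(0.057))
```

View pics/w3.png

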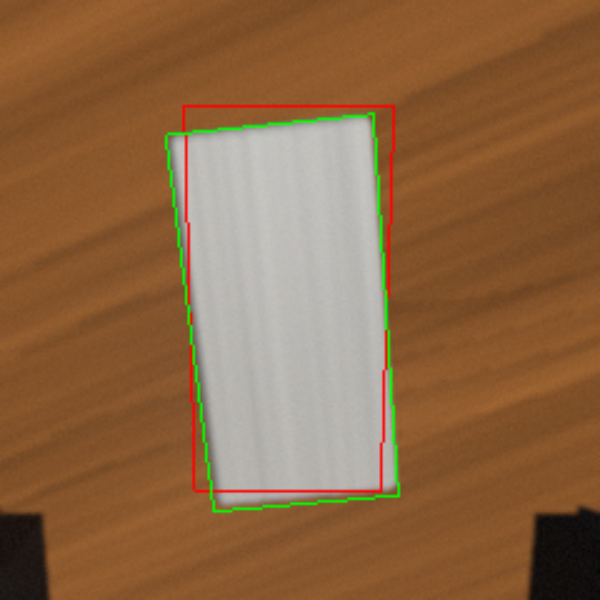

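The green outline (yaw -0.297) lies on the tin and the red one does not, so I'll correct to green and lower.

>>> apply_moves(
  gripper=[100,100,100,100,100,100,0,0,0,0,0,0],
  dp=[
    [-2,3,25],
    [-2,3,60],
    [-2,3,95],
    [-2,3,120],
    [-2,3,137],
    [-2,3,137],
    [-2,3,137],
    [-2,3,137],
    [-2,3,137],
    [-2,3,137],
    [-2,3,137],
    [-2,3,137],
  ],
  roll=[-6,-6,-6,-6,-6,-6,-6,-6,-6,-6,-6,-6],
)

```text
time: 11.15
position: [559.5, -243.2, 56.7]
tool_rot: [3.108, -0.454, 0.002]
ft_force: [-0.2, 1.8, 5.0]
grip_width: 55.3
grasp_force: 55.0
```

```bash
python3 - <<'E'
from h import *
r=np.array([638.1,173.3]);c,s=np.cos(.125),np.sin(.125);R=np.array([[c,s],[-s,c]])
X=R.T@np.array([85-118-25,0])+r;print(X);go(*X,205,.125)
X=R.T@np.array([85-140-25,0])+r;go(*X,205,.125)
E
```

```text
[580.5525353  166.06886546]
dp [ -96.7 -398.2 -148.4] roll -23.8 len 436.0
dp [-116.8 -389.4 -148.5] roll -23.8 len 433.0
```

>>> apply_moves(
  gripper=[0,0,0,0,0,0,0,0,0,0,0,0],
  dp=[
    [0,0,-10],
    [0,0,-35],
    [-10,0,-70],
    [-25,-5,-105],
    [-45,-25,-140],
    [-60,-55,-168],
    [-75,-90,-168],
    [-90,-125,-168],
    [-105,-160,-168],
    [-120,-195,-168],
    [-130,-230,-168],
    [-135,-265,-168],
  ],
  roll=[0,0,0,0,0,-3,-6,-10,-14,-18,-21,-24],
)

```text
time: 12.15
position: [504.2, 51.1, 224.3]
tool_rot: [3.135, 0.206, -0.001]
ft_force: [0.0, -1.0, -3.8]
grip_width: 55.2
grasp_force: 55.0
```

```bash
python3 - <<'E'
from h import *
s=ctrl.observe();print(s["grip_width"],s["grasp_force"],np.round(s["ft_force"],1),np.round(s["moment"],2))
go(580.6,166.1,215,.125)
E
```

```text
55.18300155747567 54.97714648023248 [ 0.  -1.  -3.8] [ 0.01  0.03 -0.02]
dp [  90.8 -104.     9.2] roll 0.4 len 138.0
```

>>> apply_moves(
  gripper=[0,0,0,0,0,0,0,0,0,0],
  dp=[
    [10,-22,0],
    [20,-45,0],
    [35,-68,0],
    [50,-90,0],
    [70,-104,0],
    [86,-104,9],
    [91,-104,9],
    [91,-104,9],
    [91,-104,9],
    [91,-104,9],
  ],
  roll=[0,0,0,0,0,0,0,0,0,0],
)

```text
time: 12.98
position: [581.9, 163.5, 215.3]
tool_rot: [3.135, 0.201, -0.0]
ft_force: [-0.7, -0.2, -3.1]
grip_width: 55.2
grasp_force: 55.0
```

```bash
python3 - <<'E'
from fit import *
st=ctrl.observe();w=cams.camera("wrist")
go(580.6,166.1,111.7,.125)
T=Ro.from_rotvec(st["tool_rot"]).as_matrix();h=np.arctan2(T[1,0],T[0,0])
p=(st["position"][0]+25*np.cos(h),st["position"][1]+25*np.sin(h),h);zb=st["position"][2]-56.7
r=(638.1,173.3,.125);v=w["image"].copy()
for q,b in((r,box(40,105,-69,69,155,167)),(r,box(-105,85,-69,69,50,50.1)),(p,box(-55,55,-28,28,zb,zb+90))):cv2.drawContours(v,cv2.findContours(sil(w,[b],q,st).astype(np.uint8),0,1)[0],-1,(255,0,0),1)
save("w4",v)
E
```

```text
dp [ -1.   -2.7 103.7] roll 0.2 len 104.0
```

View pics/w4.png

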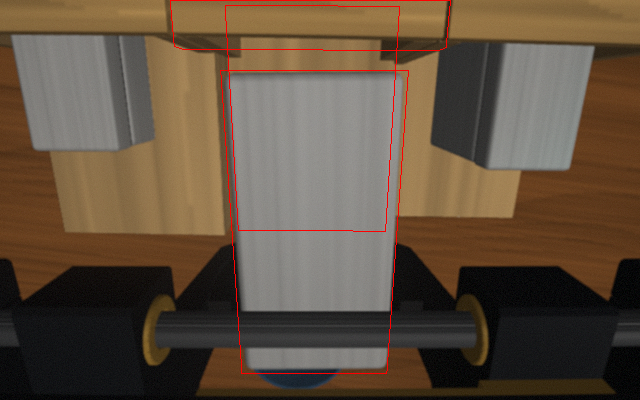

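The held tin and hood at (315,48) match their outlines, so I'll lower and slide in.

>>> apply_moves(
  gripper=[0,0,0,0,0,0,0,0,0,0,0,0],
  dp=[
    [0,-2,25],
    [-1,-2,55],
    [-1,-2,85],
    [-1,-2,103],
    [-1,-2,103],
    [10,-2,103],
    [22,-2,103],
    [34,-2,103],
    [46,-2,103],
    [55,-2,103],
    [59,-2,103],
    [59,-2,103],
  ],
  roll=[0,0,0,0,0,0,0,0,0,0,0,0],
)

```text
time: 14.03
position: [641.5, 173.5, 113.0]
tool_rot: [-3.135, -0.202, -0.003]
ft_force: [-0.2, 0.6, -3.5]
grip_width: 55.6
grasp_force: 55.0
```

```bash
python3 - <<'E'
from fit import *
st=ctrl.observe();print(np.round(st["position"],1),np.round(st["ft_force"],1))
c,s=np.cos(.125),np.sin(.125);R=np.array([[c,s],[-s,c]])
print("tin in bay_mid_stop",R@(np.array(st["position"][:2])-[638.1,173.3])+[25-85,0])
E
```

```text
[641.5 173.5 113. ] [-0.2  0.6 -3.5]
tin in bay_mid_stop [-56.64881066  -0.26199934]
```

>>> apply_moves(
  gripper=[0,0,0,0,0,0,0],
  dp=[
    [0,0,1],
    [0,0,2],
    [0,0,3],
    [0,0,4],
    [0,0,5],
    [0,0,6],
    [0,0,6],
  ],
  roll=[0,0,0,0,0,0,0],
)

```text
time: 14.62
position: [640.6, 173.6, 106.7]
tool_rot: [3.135, 0.202, 0.001]
ft_force: [-4.3, -1.3, 5.2]
grip_width: 55.6
grasp_force: 55.0
```

>>> apply_moves(
  gripper=[100,100,100,100,100,100,100,100,100,100,100,100],
  dp=[
    [0,0,0],
    [0,0,0],
    [0,0,0],
    [0,0,0],
    [-2,0,-5],
    [-6,0,-20],
    [-6,0,-45],
    [-6,0,-85],
    [-6,0,-125],
    [-20,30,-135],
    [-20,70,-135],
    [-20,70,-135],
  ],
  roll=[0,0,0,0,0,0,0,0,0,0,0,0],
)

```text
time: 15.62
position: [630.5, 96.5, 242.3]
tool_rot: [3.133, 0.195, 0.004]
ft_force: [-0.3, -0.4, 0.0]
grip_width: 88.0
grasp_force: 0.0
```

```bash
python3 - <<'E'
from fit import *
st=ctrl.observe();w=cams.camera("wrist");v=w["image"].copy()
r=(638.1,173.3,.125)
for b in(box(-28-55+0,82-55,-28,28,50,140),box(-28,82,-168,-112,20,140)):
    b=b.copy();b[:,0]=np.where(b[:,0]<0,-28,82);b[:,2]=np.where(b[:,2]<140,139.9,140)
    cv2.drawContours(v,cv2.findContours(sil(w,[b],r,st).astype(np.uint8),0,1)[0],-1,(255,0,0),1)
save("w5",v)
E
```

```text
(no output)
```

View pics/w5.png

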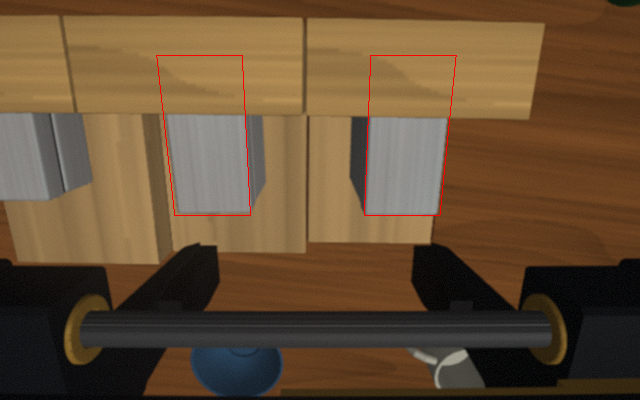

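Both tins stand square, with front edges at row 214. The small tin's front is at row 199 and looks deeper in, so I'll measure the gaps against the hood edge.

```bash
python3 - <<'E'
from fit import *
st=ctrl.observe();w=cams.camera("wrist")
c,s=np.cos(.125),np.sin(.125);R=np.array([[c,s],[-s,c]])
for n,px,z in(("small",(30,199),140),("mid",(212,214),140),("tall",(402,215),140),("hood bottom/top",(30,113),167),("hood",(205,113),167),("hood",(405,117.5),167),("hood",(405,117.5),155),("floor mid front",(240,252),50),("floor high front",(370,242),20),("floor low front",(90,263),80)):
    X=at_z(w,px,z,st);print(n,z,(R@(X[:2]-[638.1,173.3])-[85,0]).round(1))
go(560,173.3-10+.0,240,.125)
E
```

```text
small 140 [-101.2  135.8]
mid 140 [-112.6    2.4]
tall 140 [-113.2 -137.4]
hood bottom/top 167 [-38.8 100.6]
hood 167 [-39.2  -6.8]
hood 167 [ -41.8 -127.8]
hood 155 [ -42.4 -130.8]
floor mid front 50 [-184.2    4.2]
floor high front 20 [-185.5 -135. ]
floor low front 80 [-182.4  142.5]
dp [-61.5 -71.1   1. ] roll 0.1 len 94.0
```

Hood and floor edges measure about 5 mm deeper than the fit, so the gaps are about 8 mm, against an 11 mm limit. I'll nudge both tins back with closed fingers.

```bash
python3 - <<'E'
from h import *
c,s=np.cos(.125),np.sin(.125);R=np.array([[c,s],[-s,c]])
X=R.T@np.array([-60,1])+[638.1,173.3];go(*X,86,.125)
E
```

```text
dp [-42.7 -72.2 155. ] roll 0.1 len 176.0
```

>>> apply_moves(
  gripper=[0,0,0,0,0,0,0,0,0,0,0,0],
  dp=[
    [-20,-25,0],
    [-43,-50,0],
    [-43,-72,0],
    [-43,-72,0],
    [-43,-72,35],
    [-43,-72,70],
    [-43,-72,105],
    [-43,-72,135],
    [-43,-72,150],
    [-43,-72,155],
    [-43,-72,155],
    [-43,-72,155],
  ],
  roll=[0,0,0,0,0,0,0,0,0,0,0,0],
)

```text
time: 16.72
position: [578.7, 167.8, 86.6]
tool_rot: [-3.135, -0.203, -0.002]
ft_force: [0.2, -0.3, -0.2]
grip_width: 10.3
grasp_force: 0.0
```

>>> apply_moves(
  gripper=[0,0,0,0,0,0,0,0,0,0,0,0],
  dp=[
    [5,0,0],
    [9,0,0],
    [12,0,0],
    [14,0,0],
    [16,0,0],
    [18,0,0],
    [20,0,0],
    [22,0,0],
    [23,0,0],
    [24,0,0],
    [25,0,0],
    [26,0,0],
  ],
  roll=[0,0,0,0,0,0,0,0,0,0,0,0],
)

```text
time: 17.72
position: [603.7, 170.9, 85.8]
tool_rot: [3.135, 0.202, -0.001]
ft_force: [-3.4, -0.9, 2.1]
grip_width: 0.4
grasp_force: 1.4
```

>>> apply_moves(
  gripper=[0,0,0,0,0],
  dp=[
    [1,0,0],
    [2,0,0],
    [3,0,0],
    [3,0,0],
    [3,0,0],
  ],
  roll=[0,0,0,0,0],
)

```text
time: 18.13
position: [607.0, 171.2, 85.7]
tool_rot: [-3.135, -0.202, -0.001]
ft_force: [-0.5, 0.7, -0.6]
grip_width: -0.1
grasp_force: 0.4
```

>>> apply_moves(
  gripper=[0,0,0,0],
  dp=[
    [1,0,0],
    [2,0,0],
    [3,0,0],
    [3,0,0],
  ],
  roll=[0,0,0,0],
)

```text
time: 18.47
position: [607.8, 171.8, 85.8]
tool_rot: [-3.135, -0.203, 0.008]
ft_force: [-13.3, 0.0, 6.4]
grip_width: 0.5
grasp_force: 6.5
```

The stop is reached (13 N). I'll back off and do the same for the tall tin, one bay (140 mm) over.

>>> apply_moves(
  gripper=[0,0,0,0,0,0,0,0,0,0],
  dp=[
    [-10,0,0],
    [-30,0,0],
    [-32,20,0],
    [-32,50,0],
    [-32,80,0],
    [-32,110,0],
    [-32,130,0],
    [-32,139,0],
    [-32,139,0],
    [-32,139,0],
  ],
  roll=[0,0,0,0,0,0,0,0,0,0],
)

```text
time: 19.3
position: [596.0, 30.1, 85.7]
tool_rot: [-3.135, -0.202, -0.0]
ft_force: [0.2, 0.3, 0.2]
grip_width: 0.5
grasp_force: 0.0
```

>>> apply_moves(
  gripper=[0,0,0,0,0,0,0,0,0,0,0,0],
  dp=[
    [6,0,0],
    [12,0,0],
    [16,0,0],
    [18,0,0],
    [20,0,0],
    [22,0,0],
    [24,0,0],
    [25,0,0],
    [26,0,0],
    [27,0,0],
    [28,0,0],
    [28,0,0],
  ],
  roll=[0,0,0,0,0,0,0,0,0,0,0,0],
)

```text
time: 20.3
position: [623.2, 33.3, 85.7]
tool_rot: [-3.135, -0.202, 0.002]
ft_force: [-5.7, -0.6, 1.2]
grip_width: 0.8
grasp_force: 2.7
```

>>> apply_moves(
  gripper=[0,0,0,0],
  dp=[
    [1,0,0],
    [2,0,0],
    [2,0,0],
    [2,0,0],
  ],
  roll=[0,0,0,0],
)

```text
time: 20.63
position: [623.3, 33.7, 86.0]
tool_rot: [-3.135, -0.202, 0.009]
ft_force: [-16.4, -0.1, 9.9]
grip_width: 0.4
grasp_force: 8.2
```

Both tins are against their stops. I'll back off, rise and check.

>>> apply_moves(
  gripper=[0,0,0,0,0,0,0,0,0,0,0,0],
  dp=[
    [-8,0,0],
    [-25,0,0],
    [-30,0,-25],
    [-30,0,-65],
    [-30,-20,-105],
    [-20,-45,-140],
    [-10,-70,-155],
    [5,-70,-155],
    [5,-70,-155],
    [5,-70,-155],
    [5,-70,-155],
    [5,-70,-155],
  ],
  roll=[0,0,0,0,0,0,0,0,0,0,0,0],
)

```text
time: 21.63
position: [621.1, 102.9, 240.0]
tool_rot: [-3.135, -0.201, 0.002]
ft_force: [0.3, -0.1, 0.8]
grip_width: 0.1
grasp_force: 0.0
```

```bash
python3 - <<'E'
from fit import *
w=cams.camera("wrist");s=cams.camera("side")
save("end",np.vstack([w["image"][:290],cv2.resize(s["image"][130:345,100:444],(640,400))[:310]]))
E
```

```text
(no output)
```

View pics/end.png

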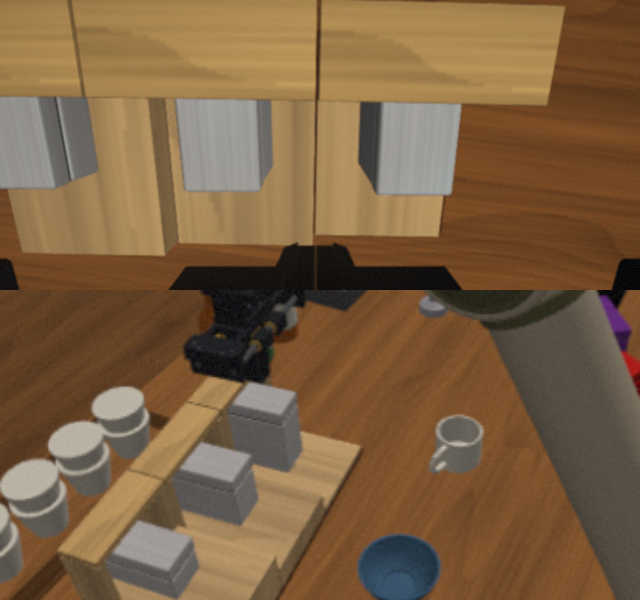

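All three tins line up at rows 187–193, upright and square under the hoods, and the gripper is clear of everything.

```bash
python3 -c "
from station import ctrl
print(ctrl.hand_in())"
```

```text
the job is handed in; nothing more can be done
None
```

I shelved the tall tin in the most-headroom bay and the middle tin in the middle bay, both upright, square and against their stops, and handed the job in at about 22 s of the 67 s; hand-in returned no verdict.

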